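Set the gauging program selector and start

TASK

Set the gauging console to the green program: with a fingertip, push the black pointer handle of the selector round, click by click, until it rests in the click position that points at the green disc; push it, do not pinch it. Only then press the white start button fully down with a fingertip and let it spring back up. Leave the loose gauges, parts and tools where they are.

Things in the scene. Friction and masses are not known exactly. Their poses are not given: they have to be found in the camera images.
- console: Fixed control console of the gauging station: a beige box 240 x 260 mm and 70 mm high with a dark flat deck. Origin: centre of its underside; its x points away from the operator (robot), y left, z up. Position and yaw vary. Selector axis at x = 20 mm, start button at x = -85, y = -95 mm.
- selector (a joint): Turn of the selector, rad, growing clockwise seen from above. Nine click positions 30 degrees (0.5236 rad) apart: position k at k x 0.5236, k = 0 to 8, end stops just beyond 0 and 8. In the console's frame the handle points at 120 - 30 k degrees (counter-clockwise from console x). It starts at rest in position 3, 4 or 5, which have small grey dots and no disc.
- selector_axis (a point): Point on the selector's vertical axis at deck level (70 mm above the work surface). A spring-loaded ball inside makes the clicks: about 0.1 N m (3 N at 40 mm from the axis) to leave a position; past halfway the handle snaps on to the next one by itself and rests there.
- pointer_aim (a point): Point on the deck at which the handle points: 85 mm from the selector axis straight along the handle, at deck level. Turns with the handle; its x axis points outwards along the handle.
- handle_nose (a point): Outer end of the black pointer handle, on its top: 55 mm from the axis, 41 mm above the deck. The handle is an upright bar 16 mm thick with a white line along the top, reaching from a round hub (radius 21 mm) out to 55 mm on one side only; its flanks are free, from 7 to 41 mm above the deck. The hub is 43 mm high.
- cheek_left: Left flank of the handle (its counter-clockwise side seen from above): pushed on by a fingertip, it turns the selector clockwise. Origin on the selector axis at deck level, x outwards along the handle; flat face at y = +8 mm, x = 5 to 55 mm (bare beyond the hub, from 21 mm).
- cheek_right: Right flank of the handle (its clockwise side), face at y = -8 mm in the same frame; pushed on, it turns the selector counter-clockwise.
- start (a joint): Travel of the start button, m: 0 up, 0.006 fully down. It springs up by itself; about 4 N holds it fully down.
- start_top (a point): Centre of the top of the white round start button (radius 13 mm, in a black collar of radius 21 mm), 22 mm above the deck when up. Pressed straight down.
- disc_green: Green marker disc lying fixed on the deck, radius 13 mm, 3 mm high, centred 85 mm from the selector axis at one of the click positions 0, 1, 2, 6, 7 or 8. The six colours change places. Origin: centre of its underside.
- disc_red: Red marker disc lying fixed on the deck, radius 13 mm, 3 mm high, centred 85 mm from the selector axis at one of the click positions 0, 1, 2, 6, 7 or 8. The six colours change places. Origin: centre of its underside.
- disc_yellow: Yellow marker disc lying fixed on the deck, radius 13 mm, 3 mm high, centred 85 mm from the selector axis at one of the click positions 0, 1, 2, 6, 7 or 8. The six colours change places. Origin: centre of its underside.
- disc_blue: Blue marker disc lying fixed on the deck, radius 13 mm, 3 mm high, centred 85 mm from the selector axis at one of the click positions 0, 1, 2, 6, 7 or 8. The six colours change places. Origin: centre of its underside.
- disc_orange: Orange marker disc lying fixed on the deck, radius 13 mm, 3 mm high, centred 85 mm from the selector axis at one of the click positions 0, 1, 2, 6, 7 or 8. The six colours change places. Origin: centre of its underside.
- disc_purple: Purple marker disc lying fixed on the deck, radius 13 mm, 3 mm high, centred 85 mm from the selector axis at one of the click positions 0, 1, 2, 6, 7 or 8. The six colours change places. Origin: centre of its underside.
- plug_gauge: Loose plug gauge standing on the console's near left corner: steel cylinder radius 11 mm, black top, 60 mm high. To be left alone. Origin: centre of its underside.
- setting_ring: Loose steel setting ring lying on the console's far left corner, radius 19 mm, 14 mm high. To be left alone. Origin: centre of its underside.
- sleeve: Loose aluminium sleeve standing on the bench to the left, radius 28 mm, 45 mm high. To be left alone. Origin: centre of its underside.
- housing: Loose aluminium housing, 90 x 60 x 48 mm, on the bench to the left. To be left alone. Origin: centre of its underside.
- wrench: Loose steel wrench, 180 mm long, lying on the bench to the right, 8 mm high. To be left alone. Origin under its middle.
- driver: Loose screwdriver with orange handle, 200 mm long, lying to the left, 26 mm high. To be left alone. Origin under its middle.
- oil: Loose blue oil bottle standing to the right, radius 22 mm, 110 mm high. To be left alone. Origin: centre of its underside.

How it is judged (in metres and radians):
On the way, in this order (a step that is already met when the one before it is completed fails the run):
1. the selector rests in the position that points at the green disc (horizontal distance between pointer_aim and disc_green below 0.012 m and velocity of joint selector between -0.1 and 0.1 rad/s), for 0.3 s.
2. the start button is pressed fully down (value of joint start above 0.0045 m and horizontal distance between pointer_aim and disc_green below 0.012 m), for 0.05 s.
At the end, for the whole second after the job is handed in: The handle rests in the click position at the green disc (aim point within 12 mm of the disc's centre, about 8 degrees), the start button has been pressed at least 4.5 mm and is up again (within 1.5 mm), and the loose things lie within 20 mm of where they were (horizontal distance between pointer_aim and disc_green below 0.012 m and value of joint start below 0.0015 m and velocity of joint selector between -0.05 and 0.05 rad/s and distance of each of plug_gauge, setting_ring, sleeve, housing, wrench, driver, oil from where it was at the start of the episode below 0.02 m); the robot touches nothing.
It fails at once if the start button is pressed (over 3 mm) while the selector does not point at the green disc (value of joint start above 0.003 m and not (horizontal distance between pointer_aim and disc_green below 0.012 m)).
It fails at once if the handle is pinched: the fingers press on both of its flanks at once (over 1.5 N each) (contact force between the fingers and cheek_left above 1.5 N and contact force between the fingers and cheek_right above 1.5 N).
It fails at once if a loose thing is lifted, carried or knocked more than 20 mm (distance of any of plug_gauge, setting_ring, sleeve, housing, wrench, driver, oil from where it was at the start of the episode above 0.02 m).
It also fails if it takes over 51 s, if anything falls off the work surface, if the arm or the gripper's body presses on something with over 40 N, if the wrist force passes 120 N, or if a joint passes its speed limit or range.

ROBOT

A 6-joint arm with a two-finger parallel gripper is mounted at the origin on the work surface. World frame = base frame: x ahead of the robot, y to its left, z up, the work surface at z = 0. Lengths are in mm, angles in degrees, forces in N, time in s.
With the tool pointing down it reaches from about 300 to 850 mm from the base axis. Payload 4.2 kg.
Tool frame: the origin (TCP) lies on the centre line of the jaws, within the pads' length; the fingertips stand 14 mm ahead of it and the grasp point (between the pads) lies 5 mm behind it (env.finger_overhang is the z of the fingertips in the tool frame, in mm); z points along the fingers, y is the line along which they close (so a half turn about z gives the same grasp; the last joint's range is limited). The gripper opens to 91 mm and grips with 3 to 60 N. Pads are 32 mm wide; open, the fingers measure 118 mm over their backs; the gripper's body (76 mm by 178 mm) begins 60 mm behind the grasp point.
Start: joints at [73.396, 18.312, 89.639, -0, 72.044, -1.146], TCP at [153.261, 554.214, 227.976] pointing down, gripper open.
Joint ranges: [-177.97, 177.97], [-48.28, 115.42], [12.27, 149.76], [-77.06, 257.06], [2.81, 150.46], [-146.56, 146.56]. Speed limits (degrees/s): [147.25, 147.25, 180, 180, 180, 180].

INTERFACE

Orientations are given as [roll, pitch, yaw] about the fixed x, y, z axes, in that order (R = Rz(yaw) Ry(pitch) Rx(roll)).
In Python, from workcell import sensors, viewer, env gives the robot as it stands. The module is installed in compiled form; this text tells all that it offers.
- The arm moves only by the tool step_arm, never from a script. Its argument "plan" is one flat list of numbers, 6 for each row, row after row: the shift along the tool's x, y, z in cm, then the turn, a rotation vector about the tool's x, y, z in rad. In form: [x, y, z, wx, wy, wz, x, y, z, wx, wy, wz, ...]. A call has 1 to 5 rows; each row shifts and turns the commanded pose from where the row before left it, along the tool's axes as they then stand; what a row does not reach is not made up. A row lasts 1/12 s, in which the tool goes at most 41.7 mm and 7.16 degrees, less where a joint would pass 70% of its speed; a pose out of reach is approached as far as the arm can. A call is refused whole if a number of a shift passes 4.17 or a number of a turn 0.125, either way. A call with a gripper value outside its range is refused whole. "hand" is the finger opening in cm, from 0 to 9.12, set as the call begins (left out, the last holds). The fingers move at their own pace and stop on an object; "newtons" is the grip in N (left out, the last holds). Time passes only in rows, so rows that do not move let the fingers close. It gives the time, the measured TCP pose, the force, the opening and the grip force at its end, in the units of the state.
- sensors.state(): the state, without advancing time (a new reading comes with each control period).
- viewer.grab_frame(name): name is "side" or "top" or "wrist"; returns a dict with "img" (480x640x3 uint8, red, green, blue), "fx", "fy", "cx", "cy" (pixels), "position" and "attitude" of the camera in the world. Camera axes: x right, y down, z forward; pixel columns grow to the right and rows downward; lengths in mm; the calibration is good to about 2 mm. The wrist camera is an equidistant fisheye: a pixel r from the principal point sees the ray r / f radians off the axis. A picture is of the moment at which its call begins. There is no depth.
- env.job_done(): hands the job in; it is judged then, once.
Trained networks look in a picture, given as the dict that the camera call returned (one of the last four; its "shot" number tells which), for a name from the list of things; names that differ only in an ending like _2 or _b are one class to them, and where a whole thing is asked for, a point or a joint stands for the part that bears it (a point fixed in the world has none). Each returns a list of dicts, best first, with "score" (0 to 1); they miss things now and then, are a little off and sometimes report something else, mostly with a low value. They report only what shows in the picture. A call takes as long as a camera call.
- viewer.boxes_of(name, picture): "location" ([column, row] in pixels, amid what is visible of it).
- viewer.pinpoint(name, picture): "location" ([column, row] in pixels: a listed point, or the origin of a listed thing).
The state is a dict: "time_s": time; "qpos": joint angles; "qvel": joint speeds; "effort": joint torques, N m; "ee_pos": TCP position; "ee_rot": TCP orientation; "force": force on the tool from outside, world axes, zero at the start; "torque": the same for the moment, N m; "gripper_width": finger opening in mm; "gripper_force": force on a finger pad.
Only numpy, scipy, OpenCV 4.12 (cv2) and the standard library are available. Lean on these libraries where they do the work, as an engineer would, in place of code of your own. Each camera call takes 0.05 s, during which the arm holds its last target. There are 200 camera calls.

## Working session

There is one attempt and no reset: what is moved stays moved. The work goes in short steps, Python scripts to look and compute and a tool call to move; the robot and the scene stay as the last step left them, time stands still between calls to the robot, and variables do not carry over. Pictures are saved under pics/ and viewed, at most 10 in all, crops included, and the job is handed in when it is done.

Besides the shell and the picture viewer there is one more tool, called after "Call:" in YAML: its name, and indented under it one key for each argument. step_arm: Moves the arm, as the interface text tells. Its arguments: {"type":"object","properties":{"plan":{"type":"array","items":{"type":"number"}},"hand":{"type":"number"},"newtons":{"type":"number"}},"required":["plan"]}

```bash
mkdir -p pics
cat > h.py <<'E'
import numpy as np, cv2
from scipy.spatial.transform import Rotation as R
from workcell import sensors, viewer, env
def ray(p,uv):
    x=(uv[0]-p['cx'])/p['fx'];y=(uv[1]-p['cy'])/p['fy']
    return np.array([x,y,1.])
def att(p):
    a=np.array(p['attitude'],float)
    return a if a.shape==(3,3) else R.from_euler('xyz',a,degrees=True).as_matrix()
def onz(p,uv,z):
    d=att(p)@ray(p,uv);o=np.array(p['position']);return o+d*(z-o[2])/d[2]
def proj(p,X):
    c=att(p).T@(np.array(X)-p['position']);return [p['cx']+p['fx']*c[0]/c[2],p['cy']+p['fy']*c[1]/c[2]]
E
python3 - <<'E'
from h import *
print(sensors.state())
H=dict(selector_axis=70,start_top=92,handle_nose=111,pointer_aim=70,console=0,disc_green=70,disc_red=70,disc_yellow=70,disc_blue=70,disc_orange=70,disc_purple=70,plug_gauge=70,setting_ring=70)
for n in ('top','side'):
    p=viewer.grab_frame(n);cv2.imwrite(f'pics/{n}1.png',p['img'][:,:,::-1])
    print(n,p['position'],p['attitude'],p['fx'])
    for k,z in H.items():
        for r in viewer.pinpoint(k,p)[:2]:
            print(k,round(r['score'],2),np.round(r['location']),np.round(onz(p,r['location'],z)[:2],1))
E
```

```text
{'time_s': 0.0, 'qpos': array([ 7.33950684e+01,  1.83494797e+01,  8.97060354e+01, -7.26140206e-04,
        7.20429107e+01, -1.14598047e+00]), 'qvel': array([ 0.02652974, -0.05822561,  0.02705589,  0.04304715, -0.00864728,
       -0.10800238]), 'effort': array([-3.00950465e-03, -4.12463737e+01, -2.31971580e+01,  7.25627365e-02,
        4.58649639e-02, -1.45558815e-04]), 'ee_pos': array([153.13246653, 553.73966544, 227.14443173]), 'ee_rot': array([-1.79901580e+02, -1.27825254e-03,  1.64541272e+02]), 'force': array([ 0.95930566,  0.78463433, -0.88607527]), 'torque': array([ 0.00677354, -0.0149214 , -0.01274258]), 'gripper_force': 0.0, 'gripper_width': 91.238901689566}
top [ 257.94176039    5.24437523 1249.31279916] [-167.44741209   -0.21412363  -84.38955899] 484.7678122148475
selector_axis 0.81 [281. 215.] [581.2 111.2]
selector_axis 0.62 [118. 243.] [469.8 507.3]
start_top 0.63 [311. 262.] [464.8  25.2]
handle_nose 0.78 [283. 191.] [631.3 110.2]
pointer_aim 0.91 [285. 182.] [668.2 111.7]
pointer_aim 0.6 [315. 221.] [573.3  24.8]
console 0.79 [282. 230.] [559.9 110.3]
console 0.56 [234.
[... 661 characters left out ...]
op 0.59 [258. 226.] [458.2 198.4]
start_top 0.48 [299. 265.] [455.2  15.9]
handle_nose 0.93 [324. 211.] [628.1 106.1]
pointer_aim 0.86 [333. 218.] [654.9  95.4]
console 0.83 [305. 245.] [561.9 114.3]
disc_green 0.38 [288. 219.] [551.2 180.7]
disc_red 0.49 [196. 221.] [342.3 347.8]
disc_red 0.38 [337. 242.] [600.9  19.5]
disc_yellow 0.4 [329. 244.] [578.6  30.9]
disc_yellow 0.33 [311. 199.] [654.2 194.9]
disc_blue 0.48 [257. 224.] [470.1 224.8]
disc_blue 0.4 [310. 208.] [630.5 171.5]
disc_orange 0.38 [260. 227.] [470. 209.]
disc_orange 0.37 [296. 210.] [591.  191.6]
disc_purple 0.52 [315. 250.] [534.2  39.9]
plug_gauge 0.52 [259. 223.] [477.9 222.1]
setting_ring 0.51 [309. 199.] [651.5 200.5]
```

Run:
```python
import cv2
a=cv2.imread('pics/top1.png')[150:300,190:370];cv2.imwrite('pics/t1c.png',cv2.resize(a,None,fx=4,fy=4,interpolation=2))
a=cv2.imread('pics/side1.png')[160:300,220:380];cv2.imwrite('pics/s1c.png',cv2.resize(a,None,fx=4,fy=4,interpolation=2))
```

```text
(no output)
```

View pics/t1c.png

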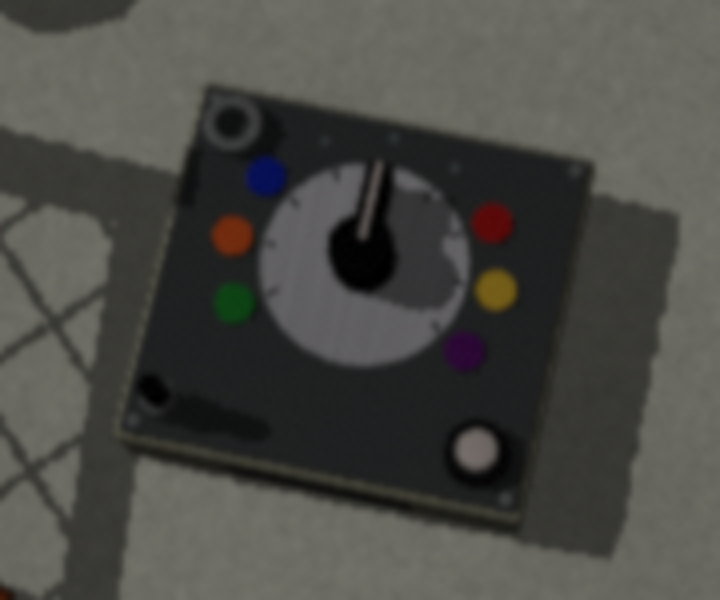

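View pics/s1c.png

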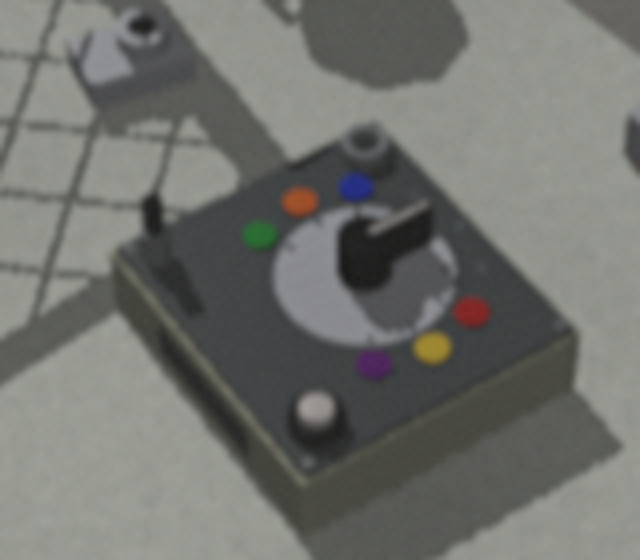

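View pics/top1.png

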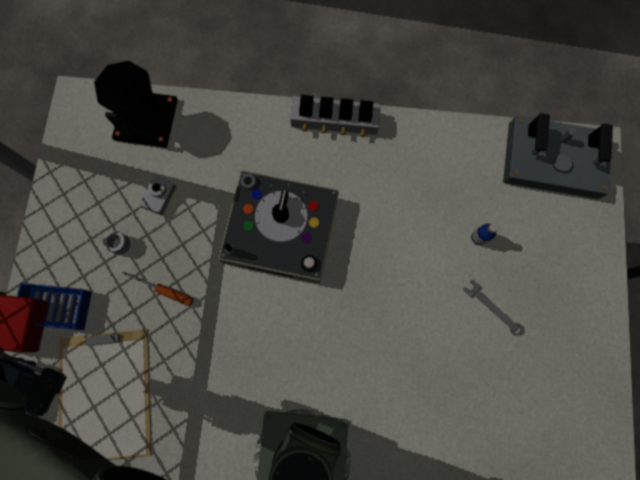

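The pictures show, in top-image full-frame pixels, green at about (248,225), orange (248,209), blue (257,194), red (313,206), yellow (314,222), purple (306,238), button (309,262) and handle nose (284,191). Green should therefore be k=0 and the handle near k=4. Next I fit the console pose.

Run:
```python
from h import *
from scipy.optimize import least_squares
pix={'top':{2:(266,176),1:(232,235),0:(234,302),6:(493,223),7:(496,290),8:(465,352),'b':(477,449)},
'side':{2:(357,187),1:(300,201),0:(260,235),6:(473,311),7:(433,348),8:(375,364),'b':(317,407)}}
off={'top':(190,150),'side':(220,160)}
for names in (['top'],['side'],['top','side']):
    ob=[]
    for n in names:
        p=viewer.grab_frame(n)
        for k,v in pix[n].items():
            uv=(np.array(v)+.5)/4-.5+off[n]
            if k=='b': L=(-85,-95,92)
            else:
                a=np.radians(120-30*k);L=(20+85*np.cos(a),85*np.sin(a),73)
            ob.append((L,onz(p,uv,L[2])[:2]))
    def f(q):
        c,s=np.cos(q[2]),np.sin(q[2])
        return np.concatenate([[q[0]+c*L[0]-s*L[1]-w[0],q[1]+s*L[0]+c*L[1]-w[1]] for L,w in ob])
    r=least_squares(f,[560,112,0]);q=r.x;print(names,q[:2],np.degrees(q[2]),np.abs(r.fun).max())
    c,s=np.cos(q[2]),np.sin(q[2])
    for nm,L in (('axis',(20,0)),('btn',(-85,-95))): print(nm,q[0]+c*L[0]-s*L[1],q[1]+s*L[0]+c*L[1])
p=viewer.grab_frame('top')
for uv in ((380,162),(362,238)): print(onz(p,(np.array(uv)+.5)/4-.5+off['top'],111))
```

```text
['top'] [559.68095925 114.69639201] -6.4983366112402425 0.6396797025527121
axis 579.5524620866134 112.43290463212686
btn 464.47550717576206 29.926574884368307
['side'] [558.15024015 109.60489591] -6.319641261496768 0.5027395356019042
axis 578.0287057443973 107.40339512874891
btn 463.2096326694562 24.538562671238026
['top', 'side'] [558.9156082  112.15066416] -6.409040754746006 3.0255172544011373
axis 578.7906145646907 109.91814939034839
btn 463.8423860274985 27.232571711037124
[633.97719254 106.46224941 111.        ]
[584.49310648 112.03271784 111.        ]
```

```bash
cat >> h.py <<'E'
def pose():
    s=sensors.state();return np.array(s['ee_pos']),R.from_euler('xyz',s['ee_rot'],degrees=True)
def rows(targets,step=39,turn=6.8,start=None):
    """targets: list of (x,y,z,yaw), tool down"""
    if start is None:
        p,r=pose();start=[*p,r.as_euler('xyz',degrees=True)[2]]
    cur=np.array(start,float);out=[]
    for t in targets:
        t=np.array(t,float);dy=(t[3]-cur[3]+180)%360-180
        n=int(max(1,np.ceil(max(np.linalg.norm(t[:3]-cur[:3])/step,abs(dy)/turn))))
        d=(t[:3]-cur[:3])/n
        for i in range(n):
            M=R.from_euler('xyz',[180,0,cur[3]],degrees=True)
            s=M.inv().apply(d)/10
            out.append([*np.round(s,2),0,0,round(-np.radians(dy/n),4)]);cur[:3]+=d;cur[3]+=dy/n
    for i in range(0,len(out),5): print([float(v) for r in out[i:i+5] for v in r])
    return cur
E
python3 -c "
from h import *
rows([(614.5,67.7,200,83.6)])"
```

```text
[-3.19, -1.92, 0.16, 0.0, 0.0, 0.0785, -3.33, -1.67, 0.16, 0.0, 0.0, 0.0785, -3.45, -1.4, 0.16, 0.0, 0.0, 0.0785, -3.55, -1.12, 0.16, 0.0, 0.0, 0.0785, -3.63, -0.84, 0.16, 0.0, 0.0, 0.0785]
[-3.68, -0.56, 0.16, 0.0, 0.0, 0.0785, -3.71, -0.27, 0.16, 0.0, 0.0, 0.0785, -3.72, 0.03, 0.16, 0.0, 0.0, 0.0785, -3.71, 0.32, 0.16, 0.0, 0.0, 0.0785, -3.67, 0.61, 0.16, 0.0, 0.0, 0.0785]
[-3.62, 0.89, 0.16, 0.0, 0.0, 0.0785, -3.53, 1.18, 0.16, 0.0, 0.0, 0.0785, -3.43, 1.45, 0.16, 0.0, 0.0, 0.0785, -3.31, 1.71, 0.16, 0.0, 0.0, 0.0785, -3.16, 1.97, 0.16, 0.0, 0.0, 0.0785]
[-3.0, 2.21, 0.16, 0.0, 0.0, 0.0785, -2.82, 2.44, 0.16, 0.0, 0.0, 0.0785, -2.62, 2.65, 0.16, 0.0, 0.0, 0.0785]
```

Call:
step_arm:
  plan: [-3.2, -1.9, 0.16, 0, 0, 0.0785, -3.3, -1.7, 0.16, 0, 0, 0.0785, -3.45, -1.4, 0.16, 0, 0, 0.0785, -3.55, -1.1, 0.16, 0, 0, 0.0785, -3.6, -0.8, 0.16, 0, 0, 0.0785]
  hand: 0
  newtons: 20

```text
time_s: 2.07
ee_pos: [282.1, 418.4, 220.0]
ee_rot: [180.0, 0.0, 141.9]
force: [0.6, 1.0, -0.1]
gripper_width: 60.7
gripper_force: 0.0
```

Call:
step_arm:
  plan: [-3.7, -0.55, 0.16, 0, 0, 0.0785, -3.7, -0.3, 0.16, 0, 0, 0.0785, -3.7, 0, 0.16, 0, 0, 0.0785, -3.7, 0.3, 0.16, 0, 0, 0.0785, -3.7, 0.6, 0.16, 0, 0, 0.0785]

```text
time_s: 2.48
ee_pos: [409.7, 282.7, 212.2]
ee_rot: [180.0, -0.0, 119.3]
force: [-0.3, 0.2, -0.5]
gripper_width: 27.1
gripper_force: 0.0
```

Call:
step_arm:
  plan: [-3.6, 0.9, 0.16, 0, 0, 0.0785, -3.55, 1.2, 0.16, 0, 0, 0.0785, -3.45, 1.45, 0.16, 0, 0, 0.0785, -3.3, 1.7, 0.16, 0, 0, 0.0785, -3.15, 2.0, 0.16, 0, 0, 0.0785]

```text
time_s: 2.9
ee_pos: [538.3, 147.5, 204.1]
ee_rot: [180.0, -0.0, 96.8]
force: [1.0, 1.4, 1.2]
gripper_width: 0.2
gripper_force: 0.0
```

Call:
step_arm:
  plan: [-3.0, 2.2, 0.16, 0, 0, 0.0785, -2.8, 2.4, 0.16, 0, 0, 0.0785, -2.6, 2.65, 0.16, 0, 0, 0.0785, 0, 0, 0, 0, 0, 0, 0, 0, 0, 0, 0, 0]

```text
time_s: 3.32
ee_pos: [614.4, 66.8, 198.4]
ee_rot: [-179.9, -0.0, 83.4]
force: [0.2, 0.0, -0.5]
gripper_width: 0.3
gripper_force: 0.0
```

Run:
```python
from h import *
s=sensors.state();print(s['time_s'],s['ee_pos'],s['ee_rot'],s['qpos'],s['gripper_width'],s['force'])
p=viewer.grab_frame('wrist');cv2.imwrite('pics/w1.png',p['img'][:,:,::-1])
print(p['position'],p['attitude'],p['fx'])
def fz(uv,z):
    m=np.array([(uv[0]-p['cx'])/p['fx'],(uv[1]-p['cy'])/p['fy']]);t=np.linalg.norm(m)
    d=att(p)@np.array([*(m/t*np.sin(t)),np.cos(t)]);o=np.array(p['position']);return o+d*(z-o[2])/d[2]
for k,z in dict(selector_axis=70,start_top=92,handle_nose=111,pointer_aim=70,disc_green=70,disc_red=70,disc_yellow=70,disc_blue=70,disc_orange=70,disc_purple=70).items():
    for r in viewer.pinpoint(k,p)[:1]: print(k,round(r['score'],2),np.round(r['location']),np.round(fz(r['location'],z)[:2],1))
```

```text
3.3167 [614.39304953  66.76942996 198.37504375] [-1.79942762e+02 -5.16735929e-03  8.34373308e+01] [5.12740436e+00 2.32837312e+01 8.63524918e+01 1.76801796e-02
 7.04187821e+01 1.16841376e+01] 0.266400704710656 [ 0.16997395  0.03856705 -0.50904631]
[622.87903406 141.90881583 356.11730911] [ 1.64626440e+02  7.34574953e-02 -6.53630932e+00] 371.64829954431775
start_top 0.76 [153. 305.] [464.2  31.2]
handle_nose 0.79 [348. 195.] [634.7 105.1]
disc_green 0.55 [217.  95.] [544.  190.5]
disc_yellow 0.78 [274. 289.] [566.8  27.6]
disc_blue 0.81 [327.  88.] [629.3 183.5]
disc_orange 0.77 [271.  77.] [588.4 197.9]
disc_purple 0.87 [226. 272.] [528.7  46.9]
```

View pics/w1.png

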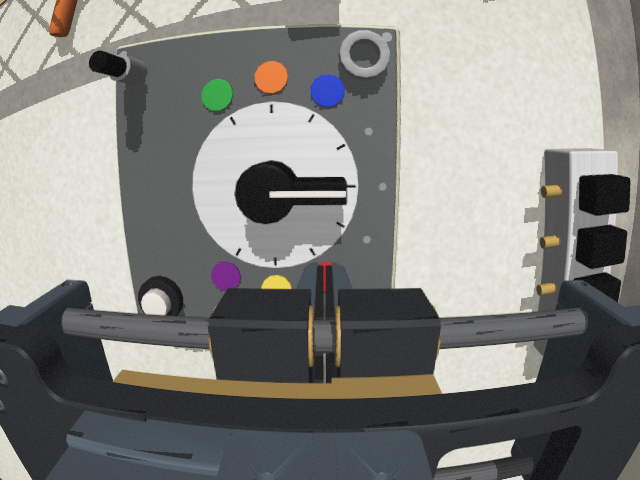

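The wrist view shows the handle pointing right at (348,195), which is k=4, with green at (217,95) and the button at (155,302). This agrees with the top-camera fit. Next I descend beside the right flank and sweep counter-clockwise.

```bash
cat >> h.py <<'E'
A=np.array([579.5,112.]);Y0=-6.5
def arc(th,o,z=98,r=40):
    a=np.radians(th+Y0);e=np.array([np.cos(a),np.sin(a)]);n=np.array([-e[1],e[0]])
    return (*(A+r*e-o*n),z,th+Y0+90)
E
python3 -c "
from h import *
c=rows([arc(0,40,198),arc(0,40)],step=30)
print(c)
rows([arc(0,25)]+[arc(t,24.5) for t in np.arange(4.75,115,4.75)],start=c)"
```

```text
[-0.08, 0.14, 0.13, 0.0, 0.0, 0.0021, 0.0, -0.0, 2.5, 0.0, 0.0, -0.0, 0.0, -0.0, 2.5, 0.0, 0.0, -0.0, 0.0, -0.0, 2.5, 0.0, 0.0, -0.0, 0.0, -0.0, 2.5, 0.0, 0.0, -0.0]
[614.71474568  67.72899722  98.          83.5       ]
[1.5, -0.0, -0.0, 0.0, 0.0, -0.0, 0.39, 0.19, 0.0, 0.0, 0.0, -0.0829, 0.34, 0.19, 0.0, 0.0, 0.0, -0.0829, 0.34, 0.19, 0.0, 0.0, 0.0, -0.0829, 0.34, 0.19, 0.0, 0.0, 0.0, -0.0829]
[0.34, 0.19, 0.0, 0.0, 0.0, -0.0829, 0.34, 0.19, 0.0, 0.0, 0.0, -0.0829, 0.34, 0.19, 0.0, 0.0, 0.0, -0.0829, 0.34, 0.19, 0.0, 0.0, 0.0, -0.0829, 0.34, 0.19, 0.0, 0.0, 0.0, -0.0829]
[0.34, 0.19, 0.0, 0.0, 0.0, -0.0829, 0.34, 0.19, 0.0, 0.0, 0.0, -0.0829, 0.34, 0.19, 0.0, 0.0, 0.0, -0.0829, 0.34, 0.19, 0.0, 0.0, 0.0, -0.0829, 0.34, 0.19, 0.0, 0.0, 0.0, -0.0829]
[0.34, 0.19, 0.0, 0.0, 0.0, -0.0829, 0.34, 0.19, 0.0, 0.0, 0.0, -0.0829, 0.34, 0.19, 0.0, 0.0, 0.0, -0.0829, 0.34, 0.19, 0.0, 0.0, 0.0, -0.0829, 0.34, 0.19, 0.0, 0.0, 0.0, -0.0829]
[0.34, 0.19, 0.0, 0.0, 0.0, -0.0829, 0.34, 0.19, 0.0, 0.0, 0.0, -0.0829, 0.34, 0.19, 0.0, 0.0, 0.0, -0.0829, 0.34, 0.19, 0.0, 0.0, 0.0, -0.0829, 0.34, 0.19, 0.0, 0.0, 0.0, -0.0829]
```

Call:
step_arm:
  plan: [-0.1, 0.15, 0.1, 0, 0, 0, 0, 0, 2.5, 0, 0, 0, 0, 0, 2.5, 0, 0, 0, 0, 0, 2.5, 0, 0, 0, 0, 0, 2.5, 0, 0, 0]

```text
time_s: 4.28
ee_pos: [615.1, 67.0, 97.2]
ee_rot: [180.0, -0.0, 83.6]
force: [0.8, 0.8, -0.0]
gripper_width: 0.5
gripper_force: 0.0
```

Call:
step_arm:
  plan: [0, 0, 0, 0, 0, 0, 0.8, 0, 0, 0, 0, 0, 0.7, 0, 0, 0, 0, 0, 0.35, 0.19, 0, 0, 0, -0.083, 0.34, 0.19, 0, 0, 0, -0.083]

```text
time_s: 4.7
ee_pos: [622.1, 88.4, 99.9]
ee_rot: [179.8, 0.1, 93.4]
force: [-0.5, -2.4, -1.9]
gripper_width: 0.4
gripper_force: 1.7
```

Call:
step_arm:
  plan: [0.34, 0.19, 0, 0, 0, -0.083, 0.34, 0.19, 0, 0, 0, -0.083, 0.34, 0.19, 0, 0, 0, -0.083, 0.34, 0.19, 0, 0, 0, -0.083, 0.34, 0.19, 0, 0, 0, -0.083]

```text
time_s: 5.12
ee_pos: [628.5, 107.0, 100.6]
ee_rot: [179.8, 0.3, 117.2]
force: [2.6, -6.5, -0.8]
gripper_width: 0.4
gripper_force: 3.1
```

Call:
step_arm:
  plan: [0.34, 0.19, 0, 0, 0, -0.083, 0.34, 0.19, 0, 0, 0, -0.083, 0.34, 0.19, 0, 0, 0, -0.083, 0.34, 0.19, 0, 0, 0, -0.083, 0.34, 0.19, 0, 0, 0, -0.083]

```text
time_s: 5.53
ee_pos: [626.0, 127.5, 100.8]
ee_rot: [179.8, 0.2, 140.9]
force: [0.5, -0.5, -0.7]
gripper_width: 0.3
gripper_force: 0.2
```

Run:
```python
from h import *
s=sensors.state();p=s['ee_pos'];print(p,s['ee_rot'])
th=s['ee_rot'][2]-90-Y0;a=np.radians(th+Y0);e=np.array([np.cos(a),np.sin(a)]);d=p[:2]-A
print(th,d@e,d@[e[1],-e[0]])
q=viewer.grab_frame('wrist');cv2.imwrite('pics/w2.png',q['img'][:,:,::-1])
```

```text
[625.96466917 127.52464576 100.75683214] [179.75800203   0.20338977 140.90538134]
57.40538134064573 41.34952100678858 26.271604816147562
```

View pics/w2.png

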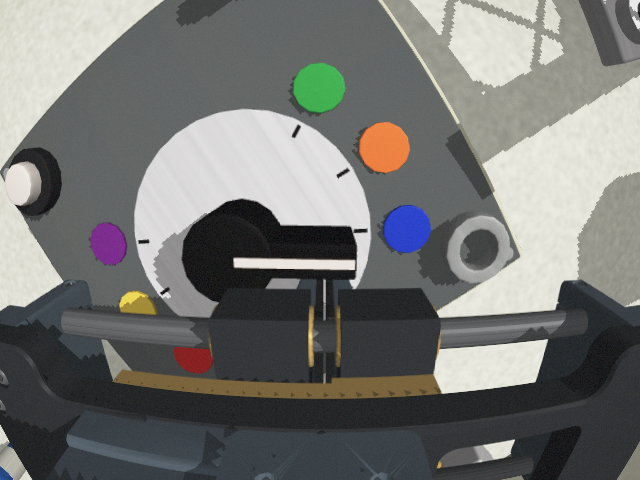

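The handle at (300,250) now points at blue (407,229), which is k=2, so the push is working. I continue the sweep.

Call:
step_arm:
  plan: [0.34, 0.19, 0, 0, 0, -0.083, 0.34, 0.19, 0, 0, 0, -0.083, 0.34, 0.19, 0, 0, 0, -0.083, 0.34, 0.19, 0, 0, 0, -0.083, 0.34, 0.19, 0, 0, 0, -0.083]

```text
time_s: 6.0
ee_pos: [616.6, 144.0, 100.6]
ee_rot: [179.8, 0.4, 164.6]
force: [2.1, 0.6, -0.6]
gripper_width: 0.7
gripper_force: 0.8
```

Call:
step_arm:
  plan: [0.34, 0.19, 0, 0, 0, -0.083, 0.34, 0.19, 0, 0, 0, -0.083, 0.34, 0.19, 0, 0, 0, -0.083, 0.34, 0.19, 0, 0, 0, -0.083, 0.34, 0.19, 0, 0, 0, -0.083]

```text
time_s: 6.42
ee_pos: [601.5, 155.5, 100.6]
ee_rot: [179.9, 0.5, -171.7]
force: [3.7, 0.7, -2.1]
gripper_width: 1.0
gripper_force: 1.6
```

Call:
step_arm:
  plan: [0.34, 0.19, 0, 0, 0, -0.083, 0, 0, 0, 0, 0, 0]

```text
time_s: 6.58
ee_pos: [595.5, 156.7, 100.2]
ee_rot: [180.0, 0.2, -167.0]
force: [-0.5, -0.5, 1.1]
gripper_width: 0.4
gripper_force: 0.0
```

Run:
```python
from h import *
s=sensors.state();p=s['ee_pos'];print(p,s['ee_rot'],s['qpos'])
th=s['ee_rot'][2]-90-Y0;a=np.radians(th+Y0);e=np.array([np.cos(a),np.sin(a)]);d=p[:2]-A
print(th,d@e,d@[e[1],-e[0]])
q=viewer.grab_frame('wrist');cv2.imwrite('pics/w3.png',q['img'][:,:,::-1])
```

```text
[595.53818222 156.67683662 100.19999404] [ 179.97281074    0.21086748 -167.00607287] [ 1.36566482e+01  2.76348418e+01  9.44294245e+01  2.92711212e-02
  5.77245692e+01 -8.93529138e+01]
-250.5060728698706 39.92668753960792 25.672994400359308
```

View pics/w3.png

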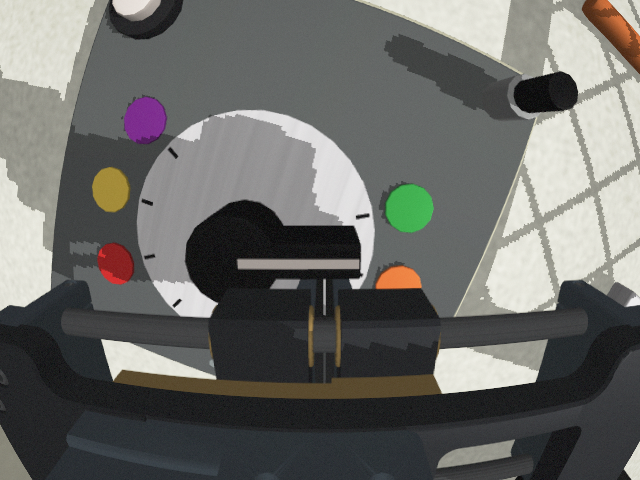

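The handle has moved most of the way to green (410,208) but may not be seated yet, so I push a little further.

Call:
step_arm:
  plan: [0.25, 0.14, 0, 0, 0, -0.06, 0.2, 0.1, 0, 0, 0, -0.045, 0, 0, 0, 0, 0, 0, 0, 0, 0, 0, 0, 0]

```text
time_s: 6.97
ee_pos: [590.1, 156.9, 98.8]
ee_rot: [-180.0, 0.1, -161.2]
force: [0.5, -0.1, -0.1]
gripper_width: 0.3
gripper_force: 0.0
```

Run:
```python
from h import *
s=sensors.state();p=s['ee_pos']
th=s['ee_rot'][2]-90-Y0;a=np.radians(th+Y0);e=np.array([np.cos(a),np.sin(a)]);d=p[:2]-A
print(th+360,d@e,d@[e[1],-e[0]])
q=viewer.grab_frame('wrist');cv2.imwrite('pics/w4.png',q['img'][:,:,::-1])
```

```text
115.31396310831141 39.05806512000507 24.479835870856785
```

View pics/w4.png

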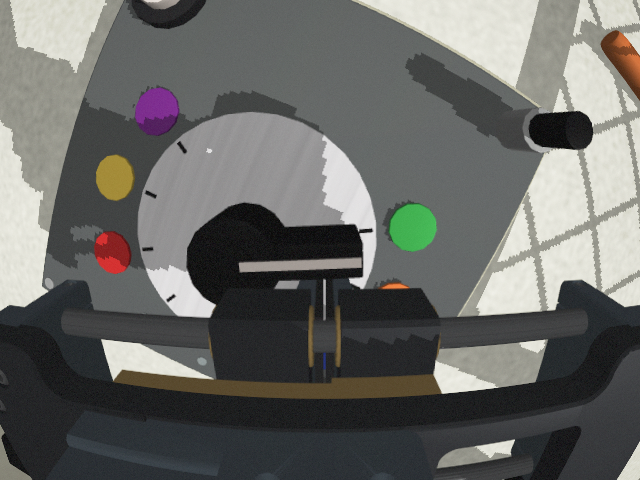

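Call:
step_arm:
  plan: [-1.5, 0, 0, 0, 0, 0, -0.5, 0, -2.5, 0, 0, 0, 0, 0, -3.5, 0, 0, 0, 0, 0, -3.5, 0, 0, 0, 0, 0, 0, 0, 0, 0]

```text
time_s: 7.43
ee_pos: [612.7, 164.1, 201.0]
ee_rot: [-179.9, 0.8, -161.1]
force: [1.2, 0.5, 0.5]
gripper_width: 0.9
gripper_force: 0.0
```

Run:
```python
from h import *
s=sensors.state();print(s['ee_pos'],s['ee_rot'],s['force'])
q=viewer.grab_frame('wrist');cv2.imwrite('pics/w5.png',q['img'][:,:,::-1])
p=q
def fz(uv,z):
    m=np.array([(uv[0]-p['cx'])/p['fx'],(uv[1]-p['cy'])/p['fy']]);t=np.linalg.norm(m)
    d=att(p)@np.array([*(m/t*np.sin(t)),np.cos(t)]);o=np.array(p['position']);return o+d*(z-o[2])/d[2]
for k,z in dict(selector_axis=70,start_top=92,handle_nose=111,pointer_aim=70,disc_green=70).items():
    for r in viewer.pinpoint(k,p)[:1]: print(k,round(r['score'],2),np.round(r['location']),np.round(fz(r['location'],z)[:2],1))
B=(464.4,30.3);c=rows([(*B,165,-161),(*B,115,-161)],step=38)
```

```text
[612.68015852 164.11146338 201.00221193] [-179.92714011    0.80978933 -161.13513792] [1.19353028 0.54438652 0.53545718]
handle_nose 0.89 [350. 178.] [560.2 165.5]
disc_green 0.73 [386. 164.] [543.5 191.9]
[2.98, -1.32, 0.44, 0.0, 0.0, -0.0002, 2.98, -1.31, 0.44, 0.0, 0.0, -0.0002, 2.98, -1.31, 0.44, 0.0, 0.0, -0.0002, 2.98, -1.31, 0.44, 0.0, 0.0, -0.0002, 2.98, -1.31, 0.44, 0.0, 0.0, -0.0002]
[2.98, -1.31, 0.44, 0.0, 0.0, -0.0002, 0.0, 0.0, 2.5, 0.0, 0.0, -0.0, 0.0, 0.0, 2.5, 0.0, 0.0, -0.0]
```

View pics/w5.png

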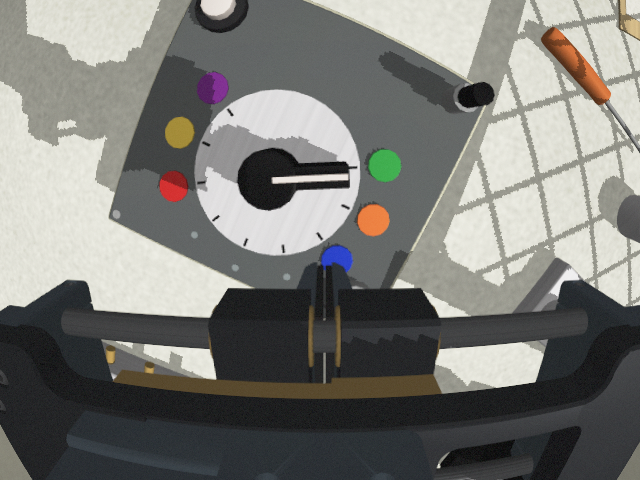

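The handle at (350,178) points at green (385,165) with the finger clear. I move to above the button.

Call:
step_arm:
  plan: [2.98, -1.31, 0, 0, 0, 0, 2.98, -1.31, 0, 0, 0, 0, 2.98, -1.31, 0.6, 0, 0, 0, 2.98, -1.31, 0.8, 0, 0, 0, 2.98, -1.31, 0.8, 0, 0, 0]

```text
time_s: 8.15
ee_pos: [487.2, 51.9, 169.8]
ee_rot: [180.0, -0.1, -161.0]
force: [0.7, -0.8, 0.3]
gripper_width: 0.5
gripper_force: 0.0
```

Call:
step_arm:
  plan: [2.98, -1.31, 0.8, 0, 0, 0, 0, 0, 2.5, 0, 0, 0, 0, 0, 2.5, 0, 0, 0, 0, 0, 0, 0, 0, 0]

```text
time_s: 8.48
ee_pos: [460.9, 30.2, 108.9]
ee_rot: [179.8, -0.6, -161.1]
force: [-0.1, -0.3, -0.4]
gripper_width: 0.6
gripper_force: 0.0
```

Run:
```python
from h import *
s=sensors.state();print(s['time_s'],s['ee_pos'],s['ee_rot'],s['force'])
for n in ('top','side'):
    p=viewer.grab_frame(n);cv2.imwrite(f'pics/{n}6.png',p['img'][:,:,::-1])
    for k,z in dict(handle_nose=111,pointer_aim=70,disc_green=70).items():
        for r in viewer.pinpoint(k,p)[:1]: print(n,k,round(r['score'],2),np.round(onz(p,r['location'],z)[:2],1))
a=cv2.imread('pics/top6.png')[150:300,190:340];b=cv2.imread('pics/side6.png')[160:310,220:370]
cv2.imwrite('pics/c6.png',cv2.resize(np.hstack([a,b]),None,fx=2.6,fy=2.6,interpolation=2))
```

```text
8.4833 [460.88932408  30.16137883 108.93166665] [ 179.8222968    -0.57049187 -161.10035941] [-0.10304345 -0.27237205 -0.35606905]
top handle_nose 0.75 [553.6 165.6]
top pointer_aim 0.44 [550.4 205.3]
top disc_green 0.4 [548.6 197.5]
side handle_nose 0.41 [415.8 414.4]
```

View pics/c6.png

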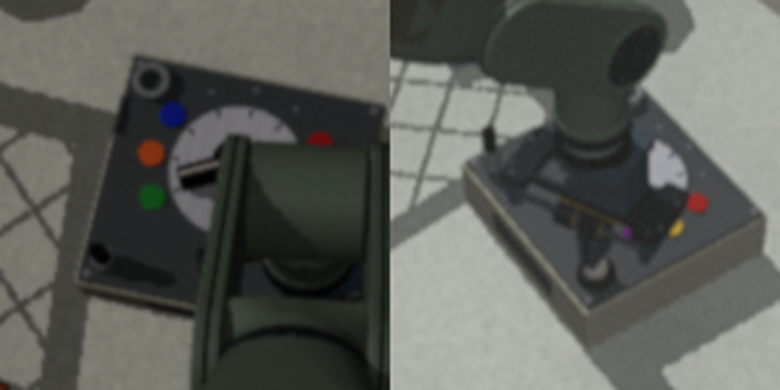

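The handle at (200,173) points at green (152,197) in the top view. Now I press the button.

Call:
step_arm:
  plan: [-0.3, -0.1, 0.3, 0, 0, 0, 0, 0, 0.4, 0, 0, 0, 0, 0, 0.3, 0, 0, 0, 0, 0, 0, 0, 0, 0]

```text
time_s: 9.22
ee_pos: [468.9, 30.8, 102.9]
ee_rot: [-180.0, 0.1, -161.0]
force: [0.9, 0.3, 2.8]
gripper_width: 0.6
gripper_force: 1.3
```

Call:
step_arm:
  plan: [0.2, 0, 0.2, 0, 0, 0, 0, 0, 0.2, 0, 0, 0, 0, 0, 0, 0, 0, 0]

```text
time_s: 9.47
ee_pos: [467.2, 30.2, 100.2]
ee_rot: [-180.0, 0.1, -161.0]
force: [0.5, 0.5, 8.3]
gripper_width: 0.3
gripper_force: 4.1
```

Call:
step_arm:
  plan: [0, 0, 0.1, 0, 0, 0, 0, 0, 0, 0, 0, 0]

```text
time_s: 9.63
ee_pos: [467.2, 30.2, 100.0]
ee_rot: [-180.0, 0.1, -161.0]
force: [-1.8, -0.3, 15.1]
gripper_width: 0.9
gripper_force: 7.8
```

Call:
step_arm:
  plan: [0, 0, -2, 0, 0, 0, 0, 0, -3.5, 0, 0, 0, 0, 0, -3.5, 0, 0, 0, 0, 0, -3, 0, 0, 0, 0, 0, 0, 0, 0, 0]

```text
time_s: 10.05
ee_pos: [469.0, 30.1, 223.5]
ee_rot: [-179.8, 0.6, -161.0]
force: [0.8, -0.9, 0.4]
gripper_width: 0.2
gripper_force: 0.0
```

Run:
```python
from h import *
s=sensors.state();print(s['time_s'],s['ee_pos'],s['force'])
p=viewer.grab_frame('wrist');cv2.imwrite('pics/w7.png',p['img'][:,:,::-1])
```

```text
10.05 [468.95918548  30.11161402 223.47542044] [ 0.75380577 -0.87677785  0.43366512]
```

View pics/w7.png

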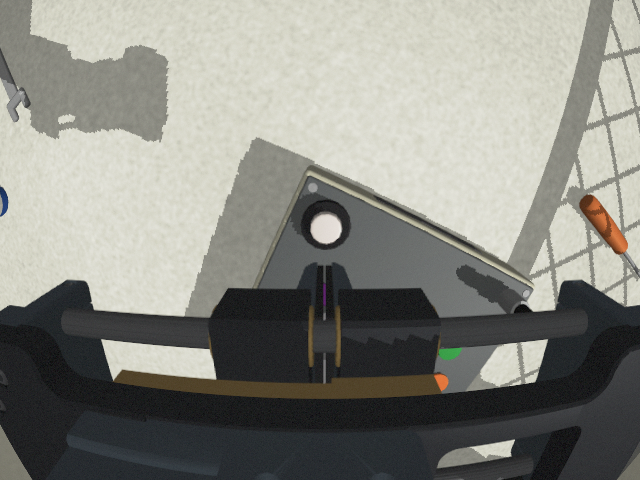

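The force rose to 15 N with almost no further travel, so the button hit its hard stop. The picture shows it free again at (325,225). I hand the job in.

```bash
python3 -c "
from h import *
print(env.job_done())"
```

```text
the job is handed in; nothing more can be done
None
```

The selector was pushed counter-clockwise from position 4 to position 0 and points at the green disc; the start button was then pressed to its hard stop and released, and the job was handed in at about 10 s (no verdict was returned).

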